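# Sweep the discarded vial caps off the sorting board into the bin

## Task

Sweep the three loose screw caps along the white sorting board with the fingers and over its end, so that all three drop into the plain undivided bin, not the divided vial tray at the other end. Only push the caps, do not pick them up or carry them, and leave the vial standing on the board and the other things on the bench where they are.

Things in the scene. Friction and masses are not known exactly. Their poses are not given: they have to be found in the camera images.
- board: fixed white sorting board, 270 mm (its x) by 300 mm (its y), top face 50 mm above the bench. Origin: at bench height under the board's centre, so the top is at z = 0.05; z up. Aluminium rails 8 mm wide and 10 mm above the top run along both x edges (inner faces at x = +-127 mm); both y ends (y = +-150 mm) are open, without any rail
- bin: fixed plain open grey bin with no dividers, 260 mm (its x) by 130 mm (its y), 44 mm high, walls and floor 4 mm; it stands against one y end of the board (whichever end varies), axes parallel to the board's, its rim 6 mm below the board top, a 2 mm gap between. Origin: centre of its underside, on the bench, 217 mm from the board's centre along board y
- tray: fixed grey tray of the same outside size as the bin but divided into eight cells, with five capped amber vials standing in it (tops 59 mm above the bench); it stands against the other y end of the board. Origin: centre of its underside. No caps belong here
- cap_a: loose black ribbed screw cap, a solid disc 30 mm in diameter and 16 mm high, about 15 g, lying flat on the board, within 70 mm (board y) and 98 mm (board x) of its centre, at least 40 mm from the other caps along board x. Origin: centre of its underside; z up. Slides when pushed low on its side
- cap_b: loose black ribbed screw cap, a solid disc 30 mm in diameter and 16 mm high, about 15 g, lying flat on the board, within 70 mm (board y) and 98 mm (board x) of its centre, at least 40 mm from the other caps along board x. Origin: centre of its underside; z up. Slides when pushed low on its side (same as cap_a)
- cap_c: loose black ribbed screw cap, a solid disc 30 mm in diameter and 16 mm high, about 15 g, lying flat on the board, within 70 mm (board y) and 98 mm (board x) of its centre, at least 40 mm from the other caps along board x. Origin: centre of its underside; z up. Slides when pushed low on its side (same as cap_a)
- vial: loose amber glass vial with a black cap standing upright on the board among the loose caps, 30 mm in diameter and 55 mm high, 40 g. Origin: centre of its underside. Along board x its centre is at least 40 mm from every loose cap's centre. Must be left alone
- stain_bottle: white plastic bottle standing on the bench at the left, 60 mm in diameter, 130 mm high, origin at the centre of its underside; leave alone
- slide_box: flat grey slide box on the bench at the left, 85 x 160 x 34 mm, origin at the centre of its underside; leave alone
- mouse: black computer mouse on the bench at the right, 105 x 60 x 30 mm, origin at the centre of its underside; leave alone

How it is judged:
At the end, for the whole second after the job is handed in: All three caps lie at rest inside the undivided bin (centres within its walls and less than 40 mm above the bench); the vial still stands on the board within 15 mm of its place, and the bottle, slide box and mouse are within 20 mm of theirs (x of cap_a in the frame of bin between -0.128 and 0.128 m and y of cap_a in the frame of bin between -0.063 and 0.063 m and height (world z) of each of cap_a, cap_b, cap_c below 0.04 m and linear speed of each of cap_a, cap_b, cap_c below 0.03 m/s and x of cap_b in the frame of bin between -0.128 and 0.128 m and y of cap_b in the frame of bin between -0.063 and 0.063 m and x of cap_c in the frame of bin between -0.128 and 0.128 m and y of cap_c in the frame of bin between -0.063 and 0.063 m and distance of vial from where it was at the start of the episode below 0.015 m and angle between vial's own z axis and vertical below 0.2 rad and distance of each of stain_bottle, slide_box, mouse from where it was at the start of the episode below 0.02 m); the robot touches nothing.
It fails at once if a cap is lifted off the board (its underside more than 27 mm above the board top) (height (world z) of any of cap_a, cap_b, cap_c above 0.077 m).
It fails at once if a cap is carried out over the middle of the bin at board height instead of being swept over the edge ((height (world z) of cap_a above 0.046 m and y of cap_a in the frame of bin between -0.025 and 0.025 m and x of cap_a in the frame of bin between -0.14 and 0.14 m) or (height (world z) of cap_b above 0.046 m and y of cap_b in the frame of bin between -0.025 and 0.025 m and x of cap_b in the frame of bin between -0.14 and 0.14 m) or (height (world z) of cap_c above 0.046 m and y of cap_c in the frame of bin between -0.025 and 0.025 m and x of cap_c in the frame of bin between -0.14 and 0.14 m)).
It fails at once if the standing vial is shifted more than 15 mm or tipped (distance of vial from where it was at the start of the episode above 0.015 m or angle between vial's own z axis and vertical above 0.3 rad).
It fails at once if the bottle, slide box or mouse is shifted more than 20 mm (distance of any of stain_bottle, slide_box, mouse from where it was at the start of the episode above 0.02 m).
It also fails if it takes over 51 s, if anything falls off the work surface, if the arm or the gripper's body presses on something with over 40 N, if the wrist force passes 120 N, or if a joint passes its speed limit or range.

## Robot

A 6-joint arm with a two-finger parallel gripper is mounted at the origin on the work surface. World frame = base frame: x ahead of the robot, y to its left, z up, the work surface at z = 0. Lengths are in m, angles in rad, forces in N, time in s.
With the tool pointing down it reaches from about 0.35 to 0.925 m from the base axis. Payload 6.4 kg.
Tool frame: the origin (TCP) lies on the centre line of the jaws, within the pads' length; the fingertips stand ahead of it and the grasp point (between the pads) lies 11 mm behind it (env.tip_reach is the z of the fingertips in the tool frame, in m); z points along the fingers, y is the line along which they close (so a half turn about z gives the same grasp; the last joint's range is limited). The gripper opens to 85 mm and grips with 20 to 120 N. Pads are 22 mm wide; open, the fingers measure 114 mm over their backs; the gripper's body (76 mm by 85 mm) begins 54 mm behind the grasp point. The pads swing forward as they close: fully open they stand 13 mm farther back than shut.
Start: joints at [-1.307, 0.245, 1.558, -0, 1.339, -0.174], TCP at [0.276, -0.589, 0.239] pointing down, gripper open.
Joint ranges: [-3.13, 3.13], [-1.02, 2.26], [0.13, 2.54], [-0.95, 4.09], [0.21, 2.88], [-2.74, 2.74]. Speed limits (rad/s): [2.57, 2.57, 3.14, 3.14, 3.14, 3.14].

## Interface

Orientations are given as a unit quaternion [w, x, y, z].
In Python, from cell import monitor, cams, workorder, env gives the robot as it stands.
- The arm moves only by the tool send_rows, never from a script. Its argument "moves" is a list of rows, each an object with "claw": the opening, from 0 (shut) to 1 (fully open); "delta_pos": the shift along the tool's x, y, z normalised to -1 to 1, where 1 is 30 mm, a list of three; "twist": the turn, a rotation vector about the tool's x, y, z normalised to -1 to 1, where 1 is 45 degrees, a list of three. In form: [{"claw": claw, "delta_pos": [tx, ty, tz], "twist": [ax, ay, az]}, ...]. A call has 1 to 20 rows; each row shifts and turns the commanded pose from where the row before left it, along the tool's axes as they then stand; what a row does not reach is not made up. A row lasts 1/10 s, in which the tool goes at most 50 mm and 8.59 degrees, less where a joint would pass 70% of its speed; a pose out of reach is approached as far as the arm can. A call with a number of a shift or a turn outside -1 to 1 is refused whole. A call with a gripper value outside its range is refused whole. The fingers move at their own pace and stop on an object; "grip_force" is the grip in N (left out, the last holds). Time passes only in rows, so rows that do not move let the fingers close. It gives the time, the measured TCP pose, the force, the opening and the grip force at its end, in the units of the state.
- monitor.get_obs(): the state, without advancing time (a new reading comes with each control period).
- cams.snapshot(name): name is "scene" or "top" or "wrist"; returns (picture, depth): 384x512x3 uint8, red, green, blue; 384x512 float32, m along the optical axis (not along the pixel's ray), 0 where there is no reading.
- cams.camera_info(name): a dict with "fx", "fy", "cx", "cy" (pixels), "k1" (the pictures are not rectified: a ray, as slopes to the right and down, at radius r is drawn at 1 + k1 r^2 times it, then the intrinsics apply), "rvec" (rotation vector, rad) and "tvec" (3), from world to camera coordinates, as OpenCV has them. Camera axes: x right, y down, z forward; pixel columns grow to the right and rows downward; lengths in m; the calibration is good to about 2 mm. A picture is of the moment at which its call begins: read the wrist's pose just before it. camera_info takes no time and is no camera call; for the wrist camera it gives the pose at the moment of the call.
- workorder.close_job(): hands the job in; it is judged then, once.
The state is a dict: "t": time; "joint_positions": joint angles; "joint_vel": joint speeds; "effort": joint torques, N m; "tool_pos": TCP position; "eef_rot": TCP orientation; "contact_force": force on the tool from outside, world axes, zero at the start; "ft_torque": the same for the moment, N m; "finger_gap": finger opening in m; "grasp_force": force on a finger pad.
Only numpy, scipy, OpenCV 4.12 (cv2) and the standard library are available. Lean on these libraries where they do the work, as an engineer would, in place of code of your own. Each camera call takes 0.05 s, during which the arm holds its last target. There are 200 camera calls.

## Working session

There is one attempt and no reset: what is moved stays moved. The work goes in short steps, Python scripts to look and compute and a tool call to move; the robot and the scene stay as the last step left them, time stands still between calls to the robot, and variables do not carry over. Pictures are saved under pics/ and viewed, at most 10 in all, crops included, and the job is handed in when it is done.

Besides the shell and the picture viewer there is one more tool, called after ">>>" by a JSON object that holds its "op" and its "data", one argument or row to a line. send_rows: Moves the arm, as the interface text tells. Scaled input: -1 to 1 covers 30 mm each way for a shift and 45 degrees each way for a turn. Its arguments: {"type":"object","properties":{"moves":{"type":"array","items":{"type":"object","properties":{"claw":{"type":"number"},"delta_pos":{"type":"array","items":{"type":"number"}},"twist":{"type":"array","items":{"type":"number"}}}}},"grip_force":{"type":"number"}},"required":["moves"]}

```bash
mkdir -p pics
cat > h.py <<'E'
import numpy as np, cv2
from cell import monitor, cams, workorder, env
def cast(name,px,z):
    c=cams.camera_info(name);R=cv2.Rodrigues(np.array(c["rvec"],float))[0];t=np.array(c["tvec"],float).ravel()
    K=np.array([[c["fx"],0,c["cx"]],[0,c["fy"],c["cy"]],[0,0,1.]])
    p=cv2.undistortPoints(np.array(px,float).reshape(-1,1,2),K,np.array([c["k1"],0,0,0.])).reshape(-1,2)
    d=np.c_[p,np.ones(len(p))]@R; o=-R.T@t
    return o+d*((z-o[2])/d[:,2])[:,None]
E
python3 - <<'E'
from h import *
s=monitor.get_obs();print(s["t"],s["tool_pos"],s["eef_rot"],env.tip_reach,s["finger_gap"])
im,d=cams.snapshot("top");cv2.imwrite("pics/top.png",im[...,::-1]);np.save("top.npy",im);np.save("topd.npy",d)
im,d=cams.snapshot("scene");cv2.imwrite("pics/scene.png",im[...,::-1])
E
```

```text
0.0 [ 0.27542716 -0.58813826  0.23814131] [-9.99971776e-04  9.76137800e-01  2.17149703e-01 -4.93618737e-05] 0.008 0.0856582321043593
```

View pics/top.png

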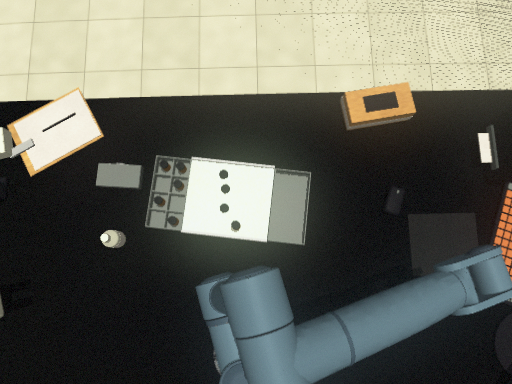

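View pics/scene.png

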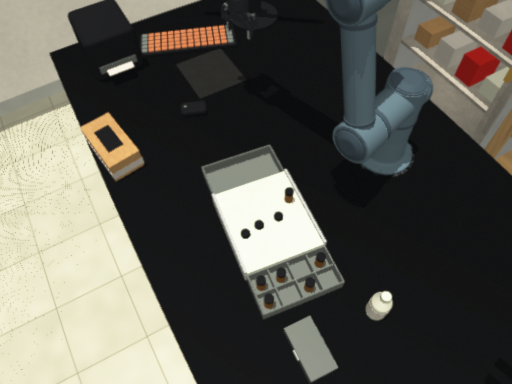

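The top view shows the bin to the right of the board (pixel 290,207) and the tray to the left. Caps are near (223,174), (225,189) and (224,208), with the vial near (236,226). The scene view confirms that the tall amber one is the vial.

Run:
```python
from h import *
im=np.load("top.npy");d=np.load("topd.npy")
g=im.min(2)
m=(g>190).astype(np.uint8);m[:150]=0;m[250:]=0;m[:,:170]=0;m[:,290:]=0
m=cv2.morphologyEx(m,cv2.MORPH_CLOSE,np.ones((15,15)))
cs=max(cv2.findContours(m,0,1)[0],key=cv2.contourArea)
r=cv2.minAreaRect(cs);b=cv2.boxPoints(r);print(r);W=cast("top",b,.05);print(W.round(4))
n,l,st,ce=cv2.connectedComponentsWithStats(((g<110)&(cv2.erode(m,np.ones((5,5)))>0)).astype(np.uint8))
for i in range(1,n):
  z=0.066
  print(st[i],ce[i].round(1),cast("top",[ce[i]],.066).round(4),cast("top",[ce[i]],.105).round(4))
c=cast("top",[r[0]],.05);print(c)
# bin: 3D points from depth
print(cast("top",[[310,172],[305,244],[267,242],[274,166],[156,155],[146,227]],.05).round(3))
c=cams.camera_info("top");print(c)
```

```text
((227.75823974609375, 198.61521911621094), (85.7844467163086, 75.59364318847656), 6.519801616668701)
[[ 0.4215  0.2219  0.05  ]
 [ 0.691   0.1932  0.05  ]
 [ 0.6476 -0.1127  0.05  ]
 [ 0.3812 -0.0747  0.05  ]]
[220 170   8   9  56] [223.4 174. ] [[0.619  0.0698 0.066 ]] [[0.6105 0.0665 0.105 ]]
[221 185   9   8  56] [225.  188.4] [[0.5671 0.0648 0.066 ]] [[0.5602 0.0618 0.105 ]]
[220 204   9   8  56] [223.9 207.7] [[0.4991 0.0693 0.066 ]] [[0.4941 0.0661 0.105 ]]
[232 221   8   9  57] [235.4 225.3] [[0.437 0.03  0.066]] [[0.4338 0.0279 0.105 ]]
[[0.53314201 0.05658959 0.05      ]]
[[ 0.622 -0.238  0.05 ]
 [ 0.368 -0.209  0.05 ]
 [ 0.378 -0.078  0.05 ]
 [ 0.647 -0.11   0.05 ]
 [ 0.699  0.315  0.05 ]
 [ 0.439  0.345  0.05 ]]
{'fx': 389.4486211239351, 'fy': 389.4486211239351, 'cx': 254.50777703247138, 'cy': 191.86604349456505, 'k1': -0.038814521501243475, 'rvec': array([ 2.10834534, -2.15725191,  0.17305411]), 'tvec': array([-0.02568583,  0.55647348,  1.33690019])}
```

>>> {"op": "send_rows", "data": {
  "moves": [
    {"claw":0.25,"delta_pos":[0.5,-0.4,0],"twist":[0,0,0]},
    {"claw":0.25,"delta_pos":[1,-0.8,0],"twist":[0,0,0]},
    {"claw":0.25,"delta_pos":[1,-0.8,0],"twist":[0,0,0]},
    {"claw":0.25,"delta_pos":[1,-0.8,0],"twist":[0,0,0]},
    {"claw":0.25,"delta_pos":[1,-0.8,0],"twist":[0,0,0]},
    {"claw":0.25,"delta_pos":[1,-0.8,0],"twist":[0,0,0]},
    {"claw":0.25,"delta_pos":[1,-0.8,0],"twist":[0,0,0]},
    {"claw":0.25,"delta_pos":[1,-0.8,0],"twist":[0,0,0]},
    {"claw":0.25,"delta_pos":[1,-0.8,0],"twist":[0,0,0]},
    {"claw":0.25,"delta_pos":[1,-0.8,0],"twist":[0,0,0]},
    {"claw":0.25,"delta_pos":[1,-0.8,0],"twist":[0,0,0]},
    {"claw":0.25,"delta_pos":[1,-0.8,0],"twist":[0,0,0]},
    {"claw":0.25,"delta_pos":[1,-0.8,0],"twist":[0,0,0]},
    {"claw":0.25,"delta_pos":[1,-0.8,0],"twist":[0,0,0]},
    {"claw":0.25,"delta_pos":[1,-0.8,0],"twist":[0,0,0]},
    {"claw":0.25,"delta_pos":[1,-0.8,0],"twist":[0,0,0]},
    {"claw":0.25,"delta_pos":[1,-0.8,0],"twist":[0,0,0]},
    {"claw":0.25,"delta_pos":[1,-0.8,0],"twist":[0,0,0]},
    {"claw":0.25,"delta_pos":[1,-0.8,0],"twist":[0,0,0]},
    {"claw":0.25,"delta_pos":[1,-0.8,0],"twist":[0,0,0]}
  ]
}}

```text
t: 2.1
tool_pos: [0.6072, 0.0848, 0.2388]
eef_rot: [-0.0, 0.976, 0.217, -0.0]
contact_force: [0.7, 0.0, 0.8]
finger_gap: 0.0217
grasp_force: 0.0
```

>>> {"op": "send_rows", "data": {
  "moves": [
    {"claw":0.25,"delta_pos":[0.5,-0.4,0],"twist":[0,0,-0.18]},
    {"claw":0.25,"delta_pos":[0,0,0],"twist":[0,0,-0.18]},
    {"claw":0.25,"delta_pos":[0,0,0],"twist":[0,0,-0.18]},
    {"claw":0.25,"delta_pos":[0,0,0],"twist":[0,0,-0.18]},
    {"claw":0.25,"delta_pos":[0,0,0],"twist":[0,0,-0.18]},
    {"claw":0.25,"delta_pos":[0,0,0],"twist":[0,0,-0.18]},
    {"claw":0.25,"delta_pos":[0,0,0],"twist":[0,0,-0.18]},
    {"claw":0.25,"delta_pos":[0,0,0],"twist":[0,0,0]}
  ]
}}

```text
t: 2.9
tool_pos: [0.6152, 0.1004, 0.2387]
eef_rot: [-0.0, 0.756, 0.655, -0.0]
contact_force: [0.5, -0.6, 0.4]
finger_gap: 0.0215
grasp_force: 0.0
```

Run:
```python
from h import *
s=monitor.get_obs();print(s["t"],s["tool_pos"],s["eef_rot"],env.tip_reach,s["finger_gap"],s["joint_positions"])
im,d=cams.snapshot("wrist");cv2.imwrite("pics/w1.png",im[...,::-1]);np.save("w1.npy",im)
```

```text
2.9 [0.61517808 0.10039118 0.23870372] [-3.69258651e-04  7.56056524e-01  6.54506115e-01 -3.74642934e-04] 0.008 0.021548839742177542 [-1.98984438e-02  1.84954905e-01  1.62906399e+00  4.84599442e-05
  1.32862477e+00  1.23827601e-01]
```

View pics/w1.png

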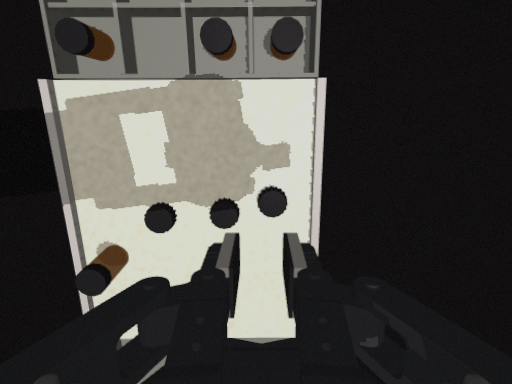

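The wrist view shows the caps at (272,202), (224,213) and (160,217), and the vial's top at (93,281). The tray edge is nearly horizontal (row 79), so the yaw is aligned. I'll refine the positions.

Run:
```python
from h import *
im=np.load("w1.npy");g=im.max(2)
n,l,st,ce=cv2.connectedComponentsWithStats((g[185:240,130:300]<70).astype(np.uint8))
u=np.array([-.1326,-.9912]);e=np.array([.9912,-.1326]);C=np.array([.533,.0566])
for i in range(1,n):
  if st[i][4]>300:
    w=cast("wrist",[ce[i]+[130,185]],.064)[0,:2];print(st[i],w.round(4),"p",((w-C)@e).round(4),"s",((w-C)@u).round(4))
a=cast("wrist",[[48,79],[318,79]],.044);print(a.round(4))
r=cast("wrist",[[322,85],[314,235],[43,85],[85,305]],.06);print(r.round(4),((r[:,:2]-C)@e).round(4))
print("vial",cast("wrist",[[93,281]],.105))
```

```text
[128   2  29  30 676] [0.6216 0.0713] p 0.0858 s -0.0263
[ 80  13  29  31 672] [0.5704 0.0661] p 0.0359 s -0.0144
[ 15  18  32  30 714] [0.5028 0.071 ] p -0.0318 s -0.0102
[[0.4206 0.2222 0.044 ]
 [0.6837 0.1841 0.044 ]]
[[ 0.6841  0.1775  0.06  ]
 [ 0.6614  0.0258  0.06  ]
 [ 0.4242  0.2151  0.06  ]
 [ 0.3912 -0.0224  0.06  ]] [ 0.1338  0.1314 -0.1289 -0.13  ]
vial [[0.44020199 0.02973434 0.105     ]]
```

>>> {"op": "send_rows", "data": {
  "moves": [
    {"claw":0.25,"delta_pos":[0.54,0.32,0],"twist":[0,0,0]},
    {"claw":0.25,"delta_pos":[0,0,1],"twist":[0,0,0]},
    {"claw":0.25,"delta_pos":[0,0,1],"twist":[0,0,0]},
    {"claw":0.25,"delta_pos":[0,0,1],"twist":[0,0,0]},
    {"claw":0.25,"delta_pos":[0,0,1],"twist":[0,0,0]},
    {"claw":0.25,"delta_pos":[0,0,1],"twist":[0,0,0]},
    {"claw":0.25,"delta_pos":[0,0,0.7],"twist":[0,0,0]},
    {"claw":0.25,"delta_pos":[0,0,0],"twist":[0,0,0]},
    {"claw":0.25,"delta_pos":[0,0,0],"twist":[0,0,0]}
  ]
}}

```text
t: 3.85
tool_pos: [0.6274, 0.1151, 0.0685]
eef_rot: [-0.0, 0.756, 0.654, -0.0]
contact_force: [0.5, 0.4, 0.4]
finger_gap: 0.0216
grasp_force: 0.0
```

>>> {"op": "send_rows", "data": {
  "moves": [
    {"claw":0.25,"delta_pos":[0,0,0.07],"twist":[0,0,0]},
    {"claw":0.25,"delta_pos":[0,0,0.07],"twist":[0,0,0]},
    {"claw":0.25,"delta_pos":[0,0,0],"twist":[0,0,0]}
  ]
}}

```text
t: 4.15
tool_pos: [0.6278, 0.1151, 0.0649]
eef_rot: [0.0, 0.756, 0.655, 0.0]
contact_force: [0.5, -0.8, -0.1]
finger_gap: 0.0213
grasp_force: 0.0
```

Run:
```python
from h import *
s=monitor.get_obs();print(s["t"],s["tool_pos"],s["contact_force"])
im,d=cams.snapshot("scene");cv2.imwrite("pics/s2.png",cv2.resize(im[150:320,180:360,::-1],None,fx=3,fy=3))
```

```text
4.15 [0.6277621  0.11505891 0.0649103 ] [ 0.46202751 -0.82778701 -0.08324651]
```

View pics/s2.png

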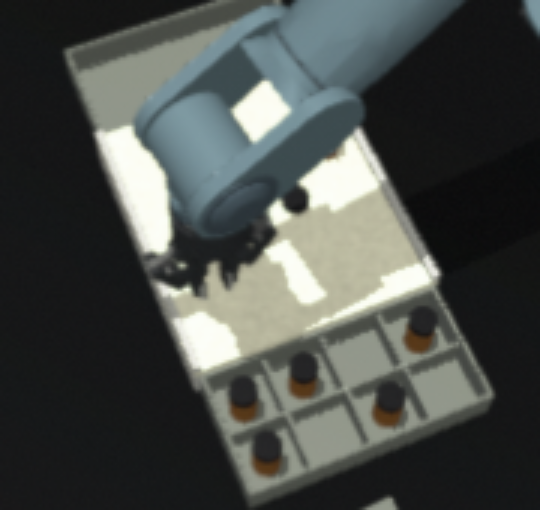

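The gripper is in place behind cap 1 (fingers near pixel 215,280), clear of the vial. I'll lower it a little more while watching the force.

>>> {"op": "send_rows", "data": {
  "moves": [
    {"claw":0.25,"delta_pos":[0,0,0.07],"twist":[0,0,0]},
    {"claw":0.25,"delta_pos":[0,0,0.07],"twist":[0,0,0]},
    {"claw":0.25,"delta_pos":[0,0,0],"twist":[0,0,0]}
  ]
}}

```text
t: 4.5
tool_pos: [0.627, 0.115, 0.0595]
eef_rot: [-0.0, 0.756, 0.655, -0.0]
contact_force: [-1.4, -0.3, -0.4]
finger_gap: 0.0214
grasp_force: 0.0
```

>>> {"op": "send_rows", "data": {
  "moves": [
    {"claw":0.25,"delta_pos":[-0.2,0,0],"twist":[0,0,0]},
    {"claw":0.25,"delta_pos":[-0.35,0,0],"twist":[0,0,0]},
    {"claw":0.25,"delta_pos":[-0.35,0,0],"twist":[0,0,0]},
    {"claw":0.25,"delta_pos":[-0.35,0,0],"twist":[0,0,0]},
    {"claw":0.25,"delta_pos":[-0.35,0,0],"twist":[0,0,0]},
    {"claw":0.25,"delta_pos":[-0.35,0,0],"twist":[0,0,0]},
    {"claw":0.25,"delta_pos":[-0.35,0,0],"twist":[0,0,0]},
    {"claw":0.25,"delta_pos":[-0.35,0,0],"twist":[0,0,0]},
    {"claw":0.25,"delta_pos":[-0.35,0,0],"twist":[0,0,0]},
    {"claw":0.25,"delta_pos":[-0.35,0,0],"twist":[0,0,0]},
    {"claw":0.25,"delta_pos":[-0.35,0,0],"twist":[0,0,0]},
    {"claw":0.25,"delta_pos":[-0.35,0,0],"twist":[0,0,0]},
    {"claw":0.25,"delta_pos":[-0.35,0,0],"twist":[0,0,0]},
    {"claw":0.25,"delta_pos":[-0.35,0,0],"twist":[0,0,0]},
    {"claw":0.25,"delta_pos":[-0.35,0,0],"twist":[0,0,0]},
    {"claw":0.25,"delta_pos":[-0.35,0,0],"twist":[0,0,0]},
    {"claw":0.25,"delta_pos":[-0.35,0,0],"twist":[0,0,0]},
    {"claw":0.25,"delta_pos":[-0.35,0,0],"twist":[0,0,0]},
    {"claw":0.25,"delta_pos":[-0.35,0,0],"twist":[0,0,0]},
    {"claw":0.25,"delta_pos":[-0.35,0,0],"twist":[0,0,0]}
  ]
}}

```text
t: 6.5
tool_pos: [0.5978, -0.0892, 0.0599]
eef_rot: [0.0, 0.756, 0.655, 0.0]
contact_force: [1.0, 0.9, 1.0]
finger_gap: 0.0215
grasp_force: 0.1
```

>>> {"op": "send_rows", "data": {
  "moves": [
    {"claw":0.25,"delta_pos":[-0.35,0,0],"twist":[0,0,0]},
    {"claw":0.25,"delta_pos":[-0.3,0,0],"twist":[0,0,0]},
    {"claw":0.25,"delta_pos":[0,0,0],"twist":[0,0,0]},
    {"claw":0.25,"delta_pos":[0,0,0],"twist":[0,0,0]},
    {"claw":0.25,"delta_pos":[0,0,-0.8],"twist":[0,0,0]},
    {"claw":0.25,"delta_pos":[0,0,-1],"twist":[0,0,0]},
    {"claw":0.25,"delta_pos":[0,0,-1],"twist":[0,0,0]},
    {"claw":0.25,"delta_pos":[0,0,-1],"twist":[0,0,0]},
    {"claw":0.25,"delta_pos":[0,0,-1],"twist":[0,0,0]},
    {"claw":0.25,"delta_pos":[0.8,0,-1],"twist":[0,0,0]},
    {"claw":0.25,"delta_pos":[1,0,0],"twist":[0,0,0]},
    {"claw":0.25,"delta_pos":[1,0,0],"twist":[0,0,0]},
    {"claw":0.25,"delta_pos":[1,0,0],"twist":[0,0,0]},
    {"claw":0.25,"delta_pos":[1,0,0],"twist":[0,0,0]},
    {"claw":0.25,"delta_pos":[0,0,0],"twist":[0,0,0]},
    {"claw":0.25,"delta_pos":[0,0,0],"twist":[0,0,0]}
  ]
}}

```text
t: 8.1
tool_pos: [0.6156, 0.0357, 0.2337]
eef_rot: [-0.0, 0.755, 0.655, -0.0]
contact_force: [-0.0, -0.2, 0.4]
finger_gap: 0.0215
grasp_force: 0.0
```

Run:
```python
from h import *
im,d=cams.snapshot("scene")
im2,_=cams.snapshot("top");np.save("w2.npy",im2)
a=cv2.resize(im[130:300,180:360,::-1],(400,378));b=cv2.resize(im2[140:260,140:320,::-1],(400,267))
cv2.imwrite("pics/c3.png",np.hstack([a,cv2.copyMakeBorder(b,0,111,0,0,0)]))
print(monitor.get_obs()["tool_pos"])
```

```text
[0.61561195 0.03439663 0.23376865]
```

View pics/c3.png

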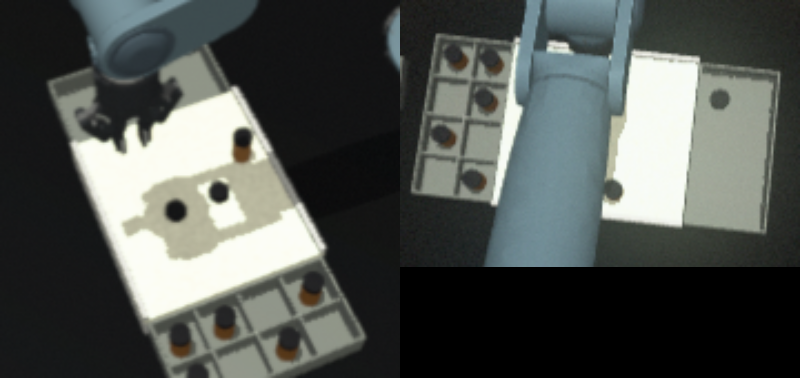

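Cap 1 lies in the bin (right panel, 720,100), and caps 2 and 3 and the vial are unmoved. Next is cap 2.

>>> {"op": "send_rows", "data": {
  "moves": [
    {"claw":0.25,"delta_pos":[0.8,-0.6,0],"twist":[0,0,0]},
    {"claw":0.25,"delta_pos":[0.8,-0.6,0],"twist":[0,0,0]},
    {"claw":0.25,"delta_pos":[0.7,-0.5,0],"twist":[0,0,0]},
    {"claw":0.25,"delta_pos":[0,0,1],"twist":[0,0,0]},
    {"claw":0.25,"delta_pos":[0,0,1],"twist":[0,0,0]},
    {"claw":0.25,"delta_pos":[0,0,1],"twist":[0,0,0]},
    {"claw":0.25,"delta_pos":[0,0,1],"twist":[0,0,0]},
    {"claw":0.25,"delta_pos":[0,0,1],"twist":[0,0,0]},
    {"claw":0.25,"delta_pos":[0,0,0.5],"twist":[0,0,0]},
    {"claw":0.25,"delta_pos":[0,0,0.3],"twist":[0,0,0]},
    {"claw":0.25,"delta_pos":[0,0,0],"twist":[0,0,0]},
    {"claw":0.25,"delta_pos":[0,0,0],"twist":[0,0,0]}
  ]
}}

```text
t: 9.4
tool_pos: [0.5762, 0.1103, 0.0613]
eef_rot: [0.001, 0.756, 0.655, 0.001]
contact_force: [0.4, 0.4, -1.1]
finger_gap: 0.0212
grasp_force: 0.0
```

>>> {"op": "send_rows", "data": {
  "moves": [
    {"claw":0.25,"delta_pos":[-0.2,0,0],"twist":[0,0,0]},
    {"claw":0.25,"delta_pos":[-0.35,0,0],"twist":[0,0,0]},
    {"claw":0.25,"delta_pos":[-0.35,0,0],"twist":[0,0,0]},
    {"claw":0.25,"delta_pos":[-0.35,0,0],"twist":[0,0,0]},
    {"claw":0.25,"delta_pos":[-0.35,0,0],"twist":[0,0,0]},
    {"claw":0.25,"delta_pos":[-0.35,0,0],"twist":[0,0,0]},
    {"claw":0.25,"delta_pos":[-0.35,0,0],"twist":[0,0,0]},
    {"claw":0.25,"delta_pos":[-0.35,0,0],"twist":[0,0,0]},
    {"claw":0.25,"delta_pos":[-0.35,0,0],"twist":[0,0,0]},
    {"claw":0.25,"delta_pos":[-0.35,0,0],"twist":[0,0,0]},
    {"claw":0.25,"delta_pos":[-0.35,0,0],"twist":[0,0,0]},
    {"claw":0.25,"delta_pos":[-0.35,0,0],"twist":[0,0,0]},
    {"claw":0.25,"delta_pos":[-0.35,0,0],"twist":[0,0,0]},
    {"claw":0.25,"delta_pos":[-0.35,0,0],"twist":[0,0,0]},
    {"claw":0.25,"delta_pos":[-0.35,0,0],"twist":[0,0,0]},
    {"claw":0.25,"delta_pos":[-0.35,0,0],"twist":[0,0,0]},
    {"claw":0.25,"delta_pos":[-0.35,0,0],"twist":[0,0,0]},
    {"claw":0.25,"delta_pos":[-0.35,0,0],"twist":[0,0,0]},
    {"claw":0.25,"delta_pos":[-0.35,0,0],"twist":[0,0,0]},
    {"claw":0.25,"delta_pos":[-0.35,0,0],"twist":[0,0,0]}
  ]
}}

```text
t: 11.4
tool_pos: [0.5456, -0.0938, 0.0599]
eef_rot: [0.0, 0.756, 0.655, -0.0]
contact_force: [-0.2, 0.6, 0.2]
finger_gap: 0.0211
grasp_force: 0.0
```

>>> {"op": "send_rows", "data": {
  "moves": [
    {"claw":0.25,"delta_pos":[-0.3,0,0],"twist":[0,0,0]},
    {"claw":0.25,"delta_pos":[0,0,0],"twist":[0,0,0]},
    {"claw":0.25,"delta_pos":[0,0,0],"twist":[0,0,0]},
    {"claw":0.25,"delta_pos":[0,0,-0.8],"twist":[0,0,0]},
    {"claw":0.25,"delta_pos":[0,0,-1],"twist":[0,0,0]},
    {"claw":0.25,"delta_pos":[0,0,-1],"twist":[0,0,0]},
    {"claw":0.25,"delta_pos":[0,0,-1],"twist":[0,0,0]},
    {"claw":0.25,"delta_pos":[0,0,-1],"twist":[0,0,0]},
    {"claw":0.25,"delta_pos":[0.8,0,-1],"twist":[0,0,0]},
    {"claw":0.25,"delta_pos":[1,0,0],"twist":[0,0,0]},
    {"claw":0.25,"delta_pos":[1,0,0],"twist":[0,0,0]},
    {"claw":0.25,"delta_pos":[1,0,0],"twist":[0,0,0]},
    {"claw":0.25,"delta_pos":[1,0,0],"twist":[0,0,0]},
    {"claw":0.25,"delta_pos":[1,0,0],"twist":[0,0,0]},
    {"claw":0.25,"delta_pos":[1,0,0],"twist":[0,0,0]},
    {"claw":0.25,"delta_pos":[0,0,0],"twist":[0,0,0]},
    {"claw":0.25,"delta_pos":[0,0,0],"twist":[0,0,0]}
  ]
}}

```text
t: 13.1
tool_pos: [0.5733, 0.1008, 0.2336]
eef_rot: [-0.0, 0.755, 0.655, -0.0]
contact_force: [-0.4, 0.5, -0.6]
finger_gap: 0.0212
grasp_force: 0.0
```

Run:
```python
from h import *
s=monitor.get_obs();print(s["tool_pos"],s["eef_rot"])
im,_=cams.snapshot("wrist");np.save("w4.npy",im)
g=im.max(2);n,l,st,ce=cv2.connectedComponentsWithStats((g<70).astype(np.uint8))
for i in range(1,n):
  if 400<st[i][4]<1500:print(st[i],cast("wrist",[ce[i]],.064).round(4))
im2,_=cams.snapshot("top")
a=cv2.resize(im[...,::-1],(400,300));b=cv2.resize(im2[140:260,140:320,::-1],(400,267))
cv2.imwrite("pics/c4.png",np.hstack([a,cv2.copyMakeBorder(b,0,33,0,0,0)]))
```

```text
[0.57333927 0.10077188 0.23364497] [-5.25365329e-05  7.55342644e-01  6.55330002e-01 -2.75629669e-04]
[ 160    0   64   67 1078] [[0.5237 0.2484 0.064 ]]
[183 199  31  31 711] [[0.5023 0.0699 0.064 ]]
```

View pics/c4.png

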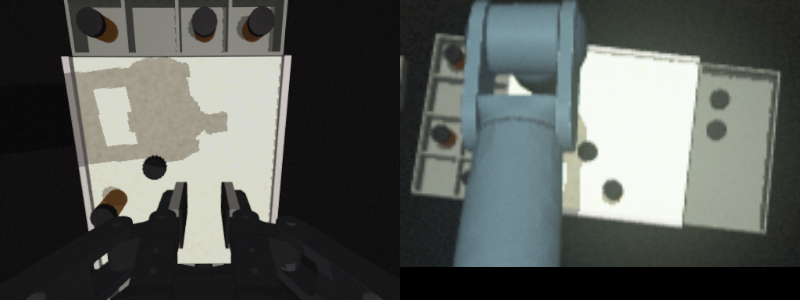

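Two caps are in the bin (right panel, 718,100 and 716,130). Cap 3 and the vial are untouched at left-panel (154,167) and (110,208). I'll yaw 30° so that cap 3 is pushed away from the vial first, then straight over the end.

>>> {"op": "send_rows", "data": {
  "moves": [
    {"claw":0.25,"delta_pos":[0,-0.75,0],"twist":[0,0,0]},
    {"claw":0.25,"delta_pos":[0,-0.8,0],"twist":[0,0,0]},
    {"claw":0.25,"delta_pos":[0,-0.7,0],"twist":[0,0,0]},
    {"claw":0.25,"delta_pos":[-0.05,-0.7,0],"twist":[0,0,0]},
    {"claw":0.25,"delta_pos":[0,0,0],"twist":[0,0,-0.17]},
    {"claw":0.25,"delta_pos":[0,0,0],"twist":[0,0,-0.17]},
    {"claw":0.25,"delta_pos":[0,0,0],"twist":[0,0,-0.17]},
    {"claw":0.25,"delta_pos":[0,0,0],"twist":[0,0,-0.16]},
    {"claw":0.25,"delta_pos":[0,0,1],"twist":[0,0,0]},
    {"claw":0.25,"delta_pos":[0,0,1],"twist":[0,0,0]},
    {"claw":0.25,"delta_pos":[0,0,0.8],"twist":[0,0,0]},
    {"claw":0.25,"delta_pos":[0,0,0],"twist":[0,0,0]},
    {"claw":0.25,"delta_pos":[0,0,0],"twist":[0,0,0]}
  ]
}}

```text
t: 14.5
tool_pos: [0.486, 0.1106, 0.1503]
eef_rot: [-0.0, 0.56, 0.828, -0.0]
contact_force: [-0.1, -0.2, 1.0]
finger_gap: 0.0212
grasp_force: 0.0
```

>>> {"op": "send_rows", "data": {
  "moves": [
    {"claw":0.25,"delta_pos":[0,0,1],"twist":[0,0,0]},
    {"claw":0.25,"delta_pos":[0,0,1],"twist":[0,0,0]},
    {"claw":0.25,"delta_pos":[0,0,0.6],"twist":[0,0,0]},
    {"claw":0.25,"delta_pos":[0,0,0.4],"twist":[0,0,0]},
    {"claw":0.25,"delta_pos":[0,0,0],"twist":[0,0,0]},
    {"claw":0.25,"delta_pos":[-0.2,0,0],"twist":[0,0,0]},
    {"claw":0.25,"delta_pos":[-0.35,0,0],"twist":[0,0,0]},
    {"claw":0.25,"delta_pos":[-0.35,0,0],"twist":[0,0,0]},
    {"claw":0.25,"delta_pos":[-0.35,0,0],"twist":[0,0,0]},
    {"claw":0.25,"delta_pos":[-0.35,0,0],"twist":[0,0,0]},
    {"claw":0.25,"delta_pos":[-0.35,0,0],"twist":[0,0,0]},
    {"claw":0.25,"delta_pos":[-0.35,0,0],"twist":[0,0,0]},
    {"claw":0.25,"delta_pos":[-0.35,0,0],"twist":[0,0,0]},
    {"claw":0.25,"delta_pos":[-0.35,0,0],"twist":[0,0,0]},
    {"claw":0.25,"delta_pos":[-0.35,0,0],"twist":[0,0,0]},
    {"claw":0.25,"delta_pos":[0,0,0],"twist":[0,0,0]}
  ]
}}

```text
t: 16.1
tool_pos: [0.524, 0.0168, 0.06]
eef_rot: [0.0, 0.56, 0.828, 0.0]
contact_force: [0.2, 0.5, -0.3]
finger_gap: 0.0215
grasp_force: 0.0
```

>>> {"op": "send_rows", "data": {
  "moves": [
    {"claw":0.25,"delta_pos":[-0.3,-0.18,0],"twist":[0,0,0.067]},
    {"claw":0.25,"delta_pos":[-0.31,-0.16,0],"twist":[0,0,0.067]},
    {"claw":0.25,"delta_pos":[-0.32,-0.14,0],"twist":[0,0,0.067]},
    {"claw":0.25,"delta_pos":[-0.33,-0.13,0],"twist":[0,0,0.067]},
    {"claw":0.25,"delta_pos":[-0.33,-0.11,0],"twist":[0,0,0.067]},
    {"claw":0.25,"delta_pos":[-0.34,-0.09,0],"twist":[0,0,0.067]},
    {"claw":0.25,"delta_pos":[-0.34,-0.07,0],"twist":[0,0,0.067]},
    {"claw":0.25,"delta_pos":[-0.35,-0.05,0],"twist":[0,0,0.067]},
    {"claw":0.25,"delta_pos":[-0.35,-0.04,0],"twist":[0,0,0.067]},
    {"claw":0.25,"delta_pos":[-0.35,-0.02,0],"twist":[0,0,0.067]},
    {"claw":0.25,"delta_pos":[-0.3,0,0],"twist":[0,0,0]},
    {"claw":0.25,"delta_pos":[0,0,0],"twist":[0,0,0]},
    {"claw":0.25,"delta_pos":[0,0,0],"twist":[0,0,0]},
    {"claw":0.25,"delta_pos":[0,0,-0.8],"twist":[0,0,0]},
    {"claw":0.25,"delta_pos":[0,0,-1],"twist":[0,0,0]},
    {"claw":0.25,"delta_pos":[0,0,-1],"twist":[0,0,0]},
    {"claw":0.25,"delta_pos":[0,0,-1],"twist":[0,0,0]},
    {"claw":0.25,"delta_pos":[0,0,-1],"twist":[0,0,0]},
    {"claw":0.25,"delta_pos":[0,0,-1],"twist":[0,0,0]}
  ]
}}

```text
t: 18.0
tool_pos: [0.5068, -0.0942, 0.2351]
eef_rot: [-0.0, 0.755, 0.655, 0.0]
contact_force: [1.2, -0.0, -0.3]
finger_gap: 0.0213
grasp_force: 0.0
```

>>> {"op": "send_rows", "data": {
  "moves": [
    {"claw":0.25,"delta_pos":[1,0,0],"twist":[0,0,0]},
    {"claw":0.25,"delta_pos":[1,0,0],"twist":[0,0,0]},
    {"claw":0.25,"delta_pos":[1,0,0],"twist":[0,0,0]},
    {"claw":0.25,"delta_pos":[1,0,0],"twist":[0,0,0]},
    {"claw":0.25,"delta_pos":[1,0,0],"twist":[0,0,0]},
    {"claw":0.25,"delta_pos":[1,0,0],"twist":[0,0,0]},
    {"claw":0.25,"delta_pos":[0,0,0],"twist":[0,0,0]},
    {"claw":0.25,"delta_pos":[0,0,0],"twist":[0,0,0]},
    {"claw":0.25,"delta_pos":[0,0,0],"twist":[0,0,0]}
  ]
}}

```text
t: 18.9
tool_pos: [0.5325, 0.0828, 0.2338]
eef_rot: [-0.0, 0.756, 0.655, -0.0]
contact_force: [-0.3, -0.3, 0.5]
finger_gap: 0.021
grasp_force: 0.0
```

Run:
```python
from h import *
im,_=cams.snapshot("scene")
im2,d=cams.snapshot("top")
a=cv2.resize(im[130:300,180:360,::-1],(400,378));b=cv2.resize(im2[140:260,140:320,::-1],(400,267))
cv2.imwrite("pics/c5.png",np.hstack([a,cv2.copyMakeBorder(b,0,111,0,0,0)]))
n,l,st,ce=cv2.connectedComponentsWithStats(((im2.max(2)<90)[172:240,225:302]).astype(np.uint8))
for i in range(1,n):
  if st[i][4]>25: print(st[i],cast("top",[ce[i]+[225,172]],.02).round(4))
```

```text
[55  9  8  8 51] [[ 0.5845 -0.1443  0.02  ]]
[53 23  9  8 37] [[ 0.5347 -0.1384  0.02  ]]
[53 33  8  8 28] [[ 0.4958 -0.1346  0.02  ]]
[ 7 50  8  8 30] [[0.439  0.0338 0.02  ]]
```

View pics/c5.png

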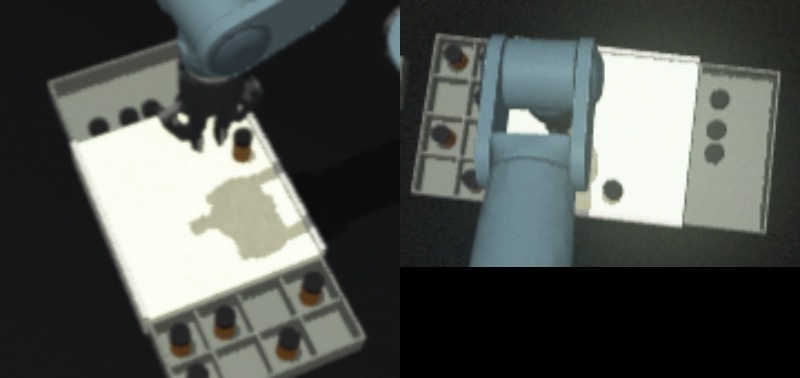

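All three caps lie in the bin (right panel, 720,100; 716,130; 714,153). The vial stands where it was, and the gripper touches nothing.

```bash
python3 -c "
from cell import workorder
print(workorder.close_job())"
```

```text
the job is handed in; nothing more can be done
None
```

I swept all three caps over the board's end into the plain bin, the vial was left standing in place, and I handed the job in at about 19 s; no verdict came back, but the last pictures showed all three caps in the bin.

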